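Glaze a doll's-house window in the shuttle press

TASK

Glue the doll's-house window frame onto its clear pane: pick the small white window frame (not the door) off the board, lay it flat in the nest of the press tray, on top of the pane, and push the tray fully home under the press. Then push the palm knob of the press down until its pressure spring is closed about halfway (6 of its 12 mm) and finish while still holding it there, since the press springs open when let go; never drive the spring to its end stop, and do not disturb the other things on the board.

Things in the scene. Friction and masses are not known exactly. Their poses are not given: they have to be found in the camera images.
- mini_window: the workpiece: white doll's-house window frame lying flat, 70 (its x) x 60 (its y) x 6 mm thick, open inside but for one 4 mm bar along x; origin at the centre of its underside. Grasp it across the 60 mm, at the middle of its two long sides, from above. About 20 g. A half turn about z makes no difference
- press: grey bench shuttle press, fixed; origin on the board (z = 0) below the ram axis. Base 12 mm high, x -65 to 65, y -60 to 200 mm. Column behind the ram (x 66 to 106, y +-31), head over it (x from -29, y +-29, z 88 to 118). Tray along its y between low rails (x = +-57, top z 32), loaded at +y, outside the head. Filament boxes 225 mm high stand behind it, from world x = 0.62 on
- tray (a joint): sliding tray, 0 = fully drawn out to press +y (load position), 0.15 m = fully home against its stop, nest centred under the ram; growing values move it to press -y. Friction about 1.5 N, it stays where it is left
- nest (a point): nest centre, on top of the clear 70 x 60 x 3 mm pane bedded in the tray; 28 mm above the board, press axes. The frame's 70 mm go along press x, its 60 mm along y; its underside rests at this height. Black corner guides: 2.5 mm play per side, above 3 mm they flare 4.5 mm outward, tops at 13 mm. The middle 56 mm of both y sides is open for fingers down to the tray, 3 mm below this point
- tray_tab (a point): top centre of the upright metal tab at the tray's outer end for pushing the tray: 40 mm along press x, 8 mm thick along press y, top 63 mm above the work surface, standing 38 mm above the tray; 105 mm to press +y from the nest centre. Push it towards press -y
- foot (a joint): closing of the pressure spring between sleeve and pressure plate, 0 = open, 0.012 m = end stop; 2.4 N plus 1.2 N per mm, so about 9.6 N on the frame at 6 mm. Stays 0 until the plate meets the work. Two dark rings on the stem: at 4 mm closing the upper one has just gone into the sleeve, at 8.5 mm the lower one too
- knob_top (a point): top centre of the black mushroom-shaped palm knob, 46 mm across, flat top 38 mm across; 182 mm above the work surface at rest, 166 mm when the plate meets the frame, 160 mm when the spring is closed 6 mm. The hand's push is then about 17 N
- mini_door: bystander: doll's-house door with two blue panes, 96 x 60 x 10 mm, lying flat; may lie left or right of the press, with the window at the other side
- super_glue: bystander: standing glue bottle, 30 mm across, 92 mm high
- mini_chair: bystander: doll's-house chair, 36 x 36 x 50 mm
- tweezers: bystander: tweezers lying flat, 124 mm long
- printed_gear: bystander: printed gear lying flat, 42 mm across, 10 mm thick
- nozzle_tin: bystander: round tin, 43 mm across, 21 mm high
- ram: the press plunger: black palm knob on a steel sleeve with the rubber-faced pressure plate (64 x 54 x 10 mm) below; slides straight down up to 30 mm, sprung back up (3 N at the top to 7 N at the bottom besides the pressure spring). Origin on the ram axis, 78 mm above the board at rest; plate underside 28 mm lower. The plate meets a seated frame after 16 mm; 22 mm closes the pressure spring 6 mm
- craft_scissors: bystander: scissors with round grips lying flat, 199 mm long
- mini_spool: bystander: small black spool lying flat, 92 mm across, 30 mm high

How it is judged:
By the outcome, as a careful person would: the job done as asked, in the order asked, and still so for the second after the job is handed in, while the arm keeps its last pose, push and grip.
It also fails if it takes over 72 s, if anything falls off the work surface, if the arm or the gripper's body presses on something with over 40 N, if the wrist force passes 120 N, or if a joint passes its speed limit or range.

ROBOT

A 6-joint arm with a two-finger parallel gripper is mounted at the origin on a cart in front of the work surface, level with it; the furniture and walls round the work are solid. World frame = base frame: x ahead of the robot, y to its left, z up, the work surface at z = 0. Lengths are in m, angles in degrees, forces in N, time in s.
With the tool pointing down it reaches from about 0.375 to 0.9 m from the base axis. Payload 3.1 kg.
Tool frame: the origin (TCP) lies at the very end of the fingers, on their centre line; the grasp point (between the pads) lies 19 mm behind it; z points along the fingers, y is the direction in which the jaws open and shut (so a half turn about z gives the same grasp; the last joint's range is limited). The gripper opens to 87 mm and grips with 3 to 60 N. Pads are 19 mm wide; open, the fingers measure 117 mm over their backs; the gripper's body (75 mm by 190 mm) begins 51 mm behind the grasp point.
Start: joints at [-78.065, 30.224, 82.088, -0, 67.689, -10.227], TCP at [0.236, -0.579, 0.223] pointing down, gripper open.
Joint ranges: [-176.69, 176.69], [-43.24, 126.21], [12.49, 139.97], [-82, 262], [0, 151.66], [-163.58, 163.58]. Speed limits (degrees/s): [159.86, 159.86, 180, 180, 180, 180].

INTERFACE

Orientations are given as a 3x3 rotation matrix whose columns are the frame's x, y, z axes.
In Python, from rig import readout, capture, camera_model, bot, spot_in, regions_of gives the robot as it stands.
- The arm moves only by the tool send_rows, never from a script. Its argument "moves" is a list that holds one entry, the list of rows, each a list of 7 numbers: the turn, a rotation vector about the tool's x, y, z in degrees, then the shift along the tool's x, y, z in cm, then the opening, from -1 (shut) to 1 (fully open). A call has exactly 5 rows; each row shifts and turns the commanded pose from where the row before left it, along the tool's axes as they then stand; what a row does not reach is not made up. A row lasts 1/10 s, in which the tool goes at most 50 mm and 8.59 degrees, less where a joint would pass 70% of its speed; a pose out of reach is approached as far as the arm can. A call with a gripper value outside its range is refused whole. The fingers move at their own pace and stop on an object; the grip force is fixed at half the most. Time passes only in rows, so rows that do not move let the fingers close, or fill a call up. It gives the time, the measured TCP pose, the force and the opening at its end, in the units of the state.
- readout.read_state(): the state, without advancing time (a new reading comes with each control period).
- capture(name): name is "side" or "top"; returns the picture (384x512x3 uint8, blue, green, red); there is no depth.
- camera_model(name): a dict with "camera_matrix" (3x3 intrinsics, pixels), "k1" (the pictures are not rectified: a ray, as slopes to the right and down, at radius r is drawn at 1 + k1 r^2 times it, then the intrinsics apply), "pose" (4x4, takes a point from camera to world coordinates). Camera axes: x right, y up, looking along -z (the intrinsics and any distortion apply to the point x, -y, -z); pixel columns grow to the right and rows downward; lengths in m; the calibration is good to about 2 mm. A picture is of the moment at which its call begins. camera_model takes no time and is no camera call.
- bot.hand_in(): hands the job in, once; it reports no verdict.
Trained networks look in the newest picture that a camera, given by its name, has taken for a name from the list of things; names that differ only in an ending like _2 or _b are one class to them, and where a whole thing is asked for, a point or a joint stands for the part that bears it (a point fixed in the world has none). Each returns a list of dicts, best first, with "p" (0 to 1); they miss things now and then, are a little off and sometimes report something else, mostly with a low value. They report only what shows in the picture. A call takes as long as a camera call.
- spot_in(camera, thing): "location" ([x, y, z] in m, in world coordinates, good to about 4 mm: the middle of the surface that is visible of it).
- regions_of(camera, thing): "mask" (384x512 bool, what is visible of it).
The state is a dict: "time_s": time; "joint_positions": joint angles; "qvel": joint speeds; "tau": joint torques, N m; "position": TCP position; "tcp_rot": TCP orientation; "force": force on the tool from outside, world axes, zero at the start; "moment": the same for the moment, N m; "opening": opening from 0.0 (shut) to 1.0 (fully open).
Only numpy, scipy, OpenCV 4.12 (cv2) and the standard library are available. Lean on these libraries where they do the work, as an engineer would, in place of code of your own. Each camera call takes 0.05 s, during which the arm holds its last target. There are 200 camera calls.

## Working session

There is one attempt and no reset: what is moved stays moved. The work goes in short steps, Python scripts to look and compute and a tool call to move; the robot and the scene stay as the last step left them, time stands still between calls to the robot, and variables do not carry over. Pictures are saved under pics/ and viewed, about 8 in all and at most 12, crops included, and the job is handed in when it is done.

Besides the shell and the picture viewer there is one more tool, called after "Emit:" by a JSON object that holds its "fn" and its "kwargs", one argument or row to a line. send_rows: Moves the arm, as the interface text tells. Its arguments: {"type":"object","properties":{"moves":{"type":"array","items":{"type":"array","items":{"type":"array","items":{"type":"number"}}}}},"required":["moves"]}

```bash
mkdir -p pics; ls; python3 - <<'E'
from rig import *
import cv2
s=readout.read_state(); print(s)
for n in("side","top"):
    im=capture(n); cv2.imwrite(f"pics/{n}0.png",im)
    m=camera_model(n); print(n,m["camera_matrix"],m["k1"],m["pose"].round(3) if hasattr(m["pose"],"round") else m["pose"])
    for t in("mini_window","press","nest","tray_tab","knob_top","mini_door"):
        print(n,t,[( [round(v,4) for v in d["location"]],round(d["p"],2)) for d in spot_in(n,t)[:3]])
E
```

```text
pics
{'time_s': 0.0, 'joint_positions': array([-7.80643489e+01,  3.02784635e+01,  8.21574151e+01, -9.86561485e-04,
        6.76899399e+01, -1.02260144e+01]), 'qvel': array([ 0.01266236,  0.07384596, -0.08218146, -0.00947657, -0.04976577,
        0.00412894]), 'tau': array([ 1.68197294e-03, -4.40033305e+01, -1.76592529e+01,  6.33549714e-02,
        5.82508184e-02, -1.59969100e-04]), 'position': array([ 0.23564185, -0.57806936,  0.22157133]), 'tcp_rot': array([[ 9.26120793e-01,  3.77226797e-01, -4.69735230e-04],
       [ 3.77226904e-01, -9.26118384e-01,  2.14517452e-03],
       [ 3.74186880e-04, -2.16388749e-03, -9.99997589e-01]]), 'force': array([-0.53612565,  0.26499278,  0.28163433]), 'moment': array([ 0.00601803,  0.06792906, -0.02907239]), 'opening': 1.0017991589246324}
side [[364.85971011   0.         258.74376775]
 [  0.         364.85971011 191.1635468 ]
 [  0.           0.           1.        ]] -0.02306967004582347 [[ 0.995  0.066 -0.076  0.404]
 [-0.1    0.559 -0.823 -0.971]
 [-0.012  0.827  0.563  0.817]
 [ 0.     0.     0.     1.   ]]
side mini_window [([0.4728, -0.3373, 0
[... 211 characters left out ...]
 -0.1233, 0.0601], 0.7)]
side mini_door [([0.4117, 0.0707, 0.0284], 0.65), ([0.495, 0.3851, 0.0032], 0.6)]
top [[354.74743345   0.         253.00408449]
 [  0.         354.74743345 193.95136586]
 [  0.           0.           1.        ]] 0.03275381980966687 [[-0.015  0.994 -0.107  0.343]
 [-1.    -0.016 -0.007  0.035]
 [-0.009  0.107  0.994  1.508]
 [ 0.     0.     0.     1.   ]]
top mini_window []
top press [([0.4476, -0.0451, 0.0253], 0.85), ([0.4246, 0.0637, 0.024], 0.63)]
top nest [([0.4247, 0.0589, 0.0231], 0.62)]
top tray_tab [([0.424, 0.0638, 0.0242], 0.8)]
top knob_top [([0.4539, -0.1179, 0.1806], 0.46)]
top mini_door [([0.4937, 0.3936, 0.0064], 0.6), ([0.4261, 0.0614, 0.0227], 0.3)]
```

View pics/side0.png

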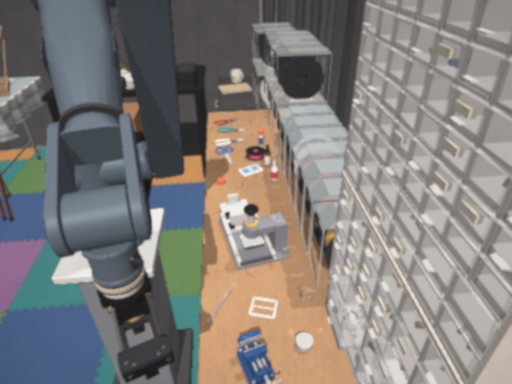

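View pics/top0.png

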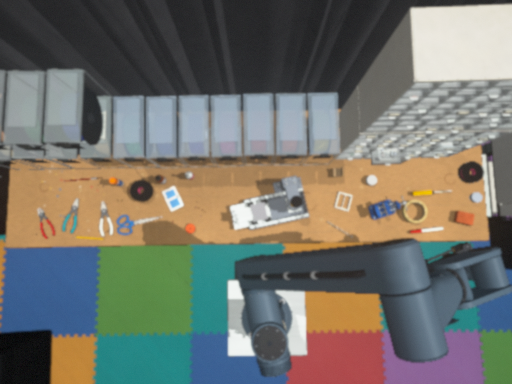

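The side view shows the window at (263,307) and the press at (255,235) with its tray drawn out towards world +y. In the top view the window is at (343,201), the press at (270,205) and the door at (173,198). Next I'll measure the yaws.

```bash
cat > h.py <<'E'
import numpy as np, cv2
from rig import *
np.set_printoptions(precision=4,suppress=True)
def cam(n):
    m=camera_model(n); P=np.array(m["pose"]); return np.array(m["camera_matrix"]),m["k1"],P
def proj(n,X):
    K,k,P=cam(n); X=np.atleast_2d(X); c=(X-P[:3,3])@P[:3,:3]
    s=np.c_[c[:,0],-c[:,1]]/(-c[:,2:]); r2=(s**2).sum(1,keepdims=True); s=s*(1+k*r2)
    return s@K[:2,:2].T+K[:2,2]
def unproj(n,uv,z):
    K,k,P=cam(n); d=(np.atleast_2d(uv).astype(float)-K[:2,2])/np.diag(K)[:2]; s=d.copy()
    for _ in range(8): s=d/(1+k*(s**2).sum(1,keepdims=True))
    r=np.c_[s[:,0],-s[:,1],-np.ones(len(s))]@P[:3,:3].T
    t=(z-P[2,3])/r[:,2]; return P[:3,3]+r*t[:,None]
def maskpts(n,t,i=0):
    L=regions_of(n,t)
    print(n,t,[(round(d["p"],2),int(d["mask"].sum())) for d in L[:3]])
    if not L: return None
    ys,xs=np.nonzero(L[i]["mask"]); return np.c_[xs,ys]
def rect(n,t,z,i=0):
    p=maskpts(n,t,i)
    if p is None: return
    w=unproj(n,p,z); r=cv2.minAreaRect((w[:,:2]*1000).astype(np.float32)); print("  rect",np.array(r[0]),np.array(r[1]),r[2]); return r
def crop(n,im,c,h,s,out):
    x,y=int(c[0]),int(c[1]); y0=max(0,y-h[1]);x0=max(0,x-h[0]); a=im[y0:y+h[1],x0:x+h[0]]
    a=cv2.resize(a,None,fx=s,fy=s,interpolation=cv2.INTER_CUBIC); cv2.imwrite(out,a); print(out,"origin",x0,y0,"scale",s,a.shape); return a
E
python3 - <<'E'
from h import *
ims={n:capture(n) for n in("side","top")}
for n in ims:
    rect(n,"mini_window",.005); rect(n,"press",.012); rect(n,"nest",.025)
a=crop("side",ims["side"],(258,250),(60,75),5,"pics/a.png")
b=crop("top",ims["top"],(285,204),(75,40),5,"pics/b.png")
cv2.imwrite("pics/ab.png",cv2.resize(np.vstack([np.hstack([a[:400,:],np.zeros((400,150,3),np.uint8)]),b[:400,:750]]),None,fx=1,fy=.75) if False else np.vstack([b[:, :600][:250]*0+0,b[:,:600][:0]]) if False else b)
E
```

```text
side mini_window [(0.5, 252)]
  rect [ 470.3055 -335.3207] [67.1482 70.3169] 72.10628509521484
side press [(0.65, 3528)]
  rect [474.9134  13.3407] [218.9777 389.5462] 10.664639472961426
side nest [(0.83, 682), (0.72, 122)]
  rect [405.9438  69.7766] [222.7376  95.6287] 85.91118621826172
top mini_window [(0.51, 32)]
  rect [ 471.341  -335.5324] [54.182  69.4634] 69.57254028320312
top press [(0.95, 2627), (0.28, 423)]
  rect [462.0093 -13.0976] [185.3912 329.9052] 13.72652530670166
top nest [(0.56, 915)]
  rect [423.5486  57.9776] [100.1688 167.1504] 11.679216384887695
pics/a.png origin 198 175 scale 5 (750, 600, 3)
pics/b.png origin 210 164 scale 5 (400, 750, 3)
```

View pics/a.png

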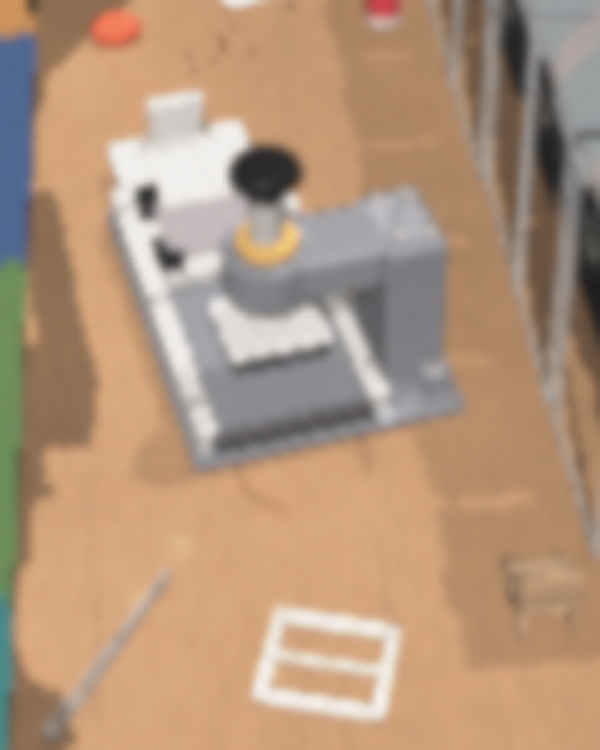

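View pics/b.png

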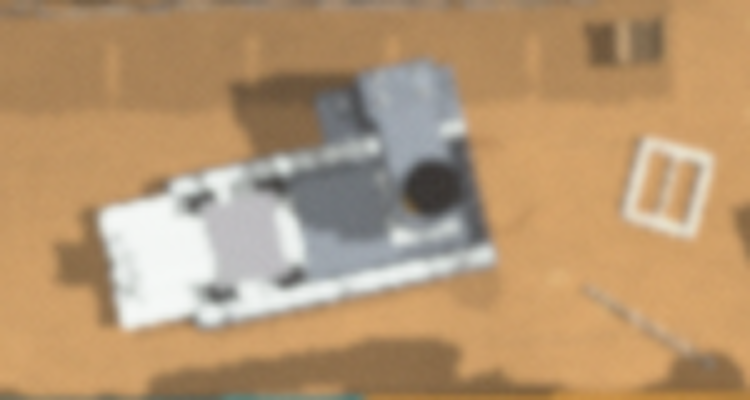

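The a.png crop shows the frame with corners (278,606), (401,627), (383,720) and (253,698), its bar running along world x. It also shows the tray drawn out, the tab top at (175,97) and the knob at (266,170). In b.png the pane is centred at (247,236) and the frame is at (668,187). I'll fit the poses by least squares.

```bash
cat > fit.py <<'E'
from h import *
from scipy.optimize import least_squares
def R(y): c,s=np.cos(y),np.sin(y); return np.array([[c,-s,0],[s,c,0],[0,0,1]])
def px(n,l): o={"a":(198,175),"b":(210,164)}[n]; return (np.array(l,float)+.5)/5-.5+o
def fit(obs,x0):
    def f(p): return np.concatenate([(proj(n,(R(p[2])@np.array(X).T/1000).T+[p[0],p[1],0])-px(k,u)).ravel() for n,k,X,u in obs])
    r=least_squares(f,x0,loss="soft_l1"); return r.x,f(r.x).reshape(-1,2)
W=[(-35,30,6),(35,30,6),(35,-30,6),(-35,-30,6)]
E
python3 - <<'E'
from fit import *
ow=[("side","a",W,[(278,606),(401,627),(383,720),(253,698)])]
ow2=[("top","b",W,[(624,216),(643,136),(714,153),(692,238)])]
for o in(ow,ow2,ow+ow2):
    x,r=fit(o,[.47,-.335,-.2]); print("win",x[:2],np.degrees(x[2]),abs(r).max())
pa=[("side","a",[(-65,-60,0),(65,-60,0),(0,0,182),(0,255,63)],[(200,467),(462,408),(266,170),(175,97)])]
pb=[("top","b",[(0,0,182),(106,-29,118),(106,29,118),(-65,200,12),(-65,-60,12),(0,150,28)],[(432,188),(445,62),(362,75),(200,325),(495,265),(247,236)])]
for o in(pa,pb,pa+pb):
    x,r=fit(o,[.455,-.12,.2]); print("press",x[:2],np.degrees(x[2])); print(r)
p=x
for y in(150,):
    print("nest",R(p[2])@[0,.15,0]+[p[0],p[1],0])
# overlay check
M=[]
for n,k,o,s in(("side","a",(198,175),5),("top","b",(210,164),5)):
    im=cv2.imread(f"pics/{k}.png")
    def pl(X,c,closed=True):
        w=(R(p[2])@np.array(X,float).T/1000).T+[p[0],p[1],0]
        q=((proj(n,w)-o+.5)*s-.5); cv2.polylines(im,[q.round().astype(int)],closed,c,1,cv2.LINE_AA)
    pl([(-35,120,28),(35,120,28),(35,180,28),(-35,180,28)],(0,0,255))
    pl([(-65,-60,0),(65,-60,0),(65,200,0),(-65,200,0)],(0,255,0))
    pl([(-65,-60,12),(65,-60,12),(65,200,12),(-65,200,12)],(255,255,0))
    pl([(-20,251,63),(20,251,63),(20,259,63),(-20,259,63)],(255,0,0))
    t=np.linspace(0,6.28,30); pl(np.c_[23*np.cos(t),23*np.sin(t),178+0*t],(255,0,255))
    pl([(-29,-29,118),(106,-29,118),(106,29,118),(-29,29,118)],(0,255,255))
    M.append(im[:500] if n=="side" else im[:,80:520])
h=max(m.shape[0] for m in M); M=[cv2.copyMakeBorder(m,0,h-m.shape[0],0,0,0) for m in M]
c=np.hstack(M); cv2.imwrite("pics/ov.png",cv2.resize(c,None,fx=.76,fy=.76,interpolation=cv2.INTER_AREA))
E
```

```text
win [ 0.471  -0.3377] -17.582165497206642 0.4154690463590214
win [ 0.4707 -0.335 ] -16.397314246291884 0.6160814411985029
win [ 0.4709 -0.3367] -17.21814468505488 0.676141021613887
press [ 0.4624 -0.112 ] 11.969256738364553
[[  0.639    0.6649]
 [-11.5786   2.8179]
 [  0.855   -3.3024]
 [ -0.3128  -1.7918]]
press [ 0.4561 -0.12  ] 9.779551750886165
[[ 1.1998  0.1352]
 [-1.3607 -0.8489]
 [ 0.8387 -0.7491]
 [-0.7728  0.203 ]
 [ 1.0461  0.7507]
 [-1.3292  0.3577]]
press [ 0.4594 -0.1193] 11.050256599556292
[[ -0.6207   2.3425]
 [-12.3791   4.8618]
 [  0.0348  -1.7516]
 [  0.0316  -0.8138]
 [  0.9776  -0.7327]
 [ -2.1867  -1.7053]
 [  0.0833  -1.2914]
 [ -0.4172   0.3959]
 [  1.1132  -0.4049]
 [ -1.362    0.3576]]
nest [0.4307 0.0279 0.    ]
```

View pics/ov.png

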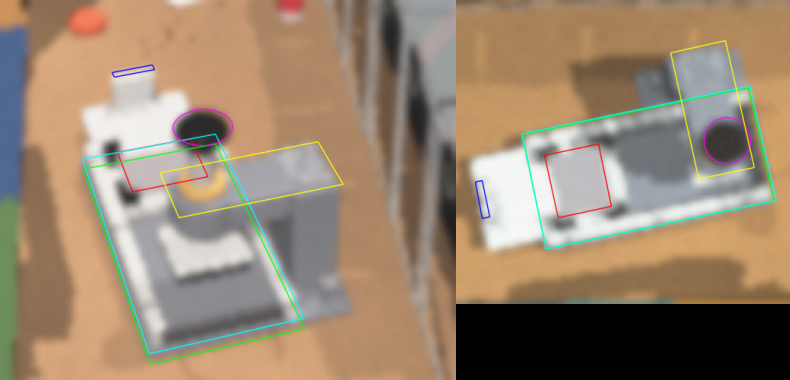

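The column foot extends beyond my model corner, so that one correspondence was wrong. I'll replace the eyeballed picks with colour-segmented blobs of the pane, knob, guides and tab.

```bash
python3 - <<'E'
from h import *
import glob
for n,f,o,roi,pts in(("top","pics/top0.png",(210,164),(230,180,320,235),dict(pane=(247,236),white=(150,250),guide=(200,202),base=(340,250),knob=(432,188),rail=(330,295))),
               ("side","pics/side0.png",(198,175),(215,185,290,270),dict(pane=(205,225),white=(190,165),guide=(148,200),base=(300,420),knob=(266,170),tab=(175,115)))):
    im=cv2.imread(f); lab=cv2.cvtColor(im,cv2.COLOR_BGR2LAB).astype(int)
    for k,(x,y) in pts.items(): 
        u,v=round((x+.5)/5-.5+o[0]),round((y+.5)/5-.5+o[1]); print(n,k,(u,v),im[v,u],lab[v,u])
for n in("top","side"):
    im=cv2.imread(f"pics/{n}0.png")
    g=cv2.cvtColor(im,cv2.COLOR_BGR2GRAY)
    if n=="top":
        print("cols 244..274, rows 198..228 (red-blue diff | gray)")
        for v in range(198,230): print(v,' '.join(f"{g[v,u]:3d}" for u in range(228,274)))
E
```

```text
top pane (259, 211) [194 191 192] [198 129 127]
top white (240, 214) [244 246 244] [247 127 129]
top guide (250, 204) [123 124 124] [133 128 128]
top base (278, 214) [174 166 158] [173 127 123]
top knob (296, 201) [51 53 57] [ 58 129 130]
top rail (276, 223) [194 201 202] [206 127 132]
side pane (239, 220) [189 188 198] [197 132 129]
side white (236, 208) [237 239 241] [241 128 129]
side guide (227, 215) [65 65 67] [ 71 129 128]
side base (258, 259) [95 94 98] [103 130 128]
side knob (251, 209) [45 44 46] [ 46 130 127]
side tab (233, 198) [196 202 207] [208 129 132]
cols 244..274, rows 198..228 (red-blue diff | gray)
198 159 160 159 159 159 161 158 159 158 158 160 159 158 156 155 155 158 161 161 159 157 154 166 187 205 214 218 220 221 216 198 180 171 173 172 163 156 162 176 173 149 126 116 116 113 107
199 159 160 160 160 160 160 159 160 159 160 156 154 145 141 140 143 158 173 183 184 180 172 187 216 231 235 235 232 224 211 191 173 156 148 142 131 116 112 125 128 116 107 103 104 108 107
200 159 160 161 162 160 159 159 160 160 159 150 140 130 123 121 139 173 206 219 221 211 195 199 220
[... 4840 characters left out ...]
 245 243 242 240 239 234 225 214 199 207 224 234 235 229 217 204 212 221 221 218 213 207 198 185 176 169 170 163 157 152 152 153 152 153
227 161 145 126 117 123 159 216 239 244 243 241 240 237 233 226 219 212 201 182 161 154 179 216 231 232 223 199 180 184 190 186 177 170 168 164 157 152 151 156 156 155 153 155 161 160 162
228 162 148 134 126 131 158 207 232 236 230 223 220 213 202 188 178 167 162 152 137 134 156 186 203 205 190 169 151 154 159 157 153 151 152 154 153 153 157 161 162 162 164 165 166 168 168
229 168 160 151 148 148 163 190 211 211 197 184 176 173 167 163 156 153 154 153 149 142 148 156 162 164 159 151 143 148 150 153 152 155 159 161 161 162 165 165 167 169 168 170 170 171 171
```

```bash
cat > fit2.py <<'E'
from fit import *
def dark(im,u,v,h,thr):
    g=cv2.cvtColor(im,cv2.COLOR_BGR2GRAY).astype(float)
    a=g[v-h:v+h+1,u-h:u+h+1]; w=np.clip(thr-a,0,None); yy,xx=np.mgrid[v-h:v+h+1,u-h:u+h+1]
    return np.array([(w*xx).sum(),(w*yy).sum()])/w.sum()
def fitpx(obs,x0):
    def f(p): return np.concatenate([(proj(n,(R(p[2])@np.atleast_2d(X).T/1000).T+[p[0],p[1],0])-u).ravel() for n,X,u in obs])
    r=least_squares(f,x0,loss="soft_l1"); return r.x,f(r.x).reshape(-1,2)
E
python3 - <<'E'
from fit2 import *
t=cv2.imread("pics/top0.png"); s=cv2.imread("pics/side0.png")
G={"TL":(36,182,36),"TR":(36,118,36),"BL":(-36,182,36),"BR":(-36,118,36)}
ot=[("top",(0,0,180),dark(t,296,201,7,110))]
for k,u,v in(("TL",249,204),("TR",265,200),("BL",253,222),("BR",268,218)):
    q=dark(t,u,v,3,160); print(k,q); ot.append(("top",G[k],q))
os_=[("side",(0,0,180),dark(s,251,209,8,100))]
for k,u,v in(("BL",227,215),("BR",232,225)):
    q=dark(s,u,v,4,130); print(k,q); os_.append(("side",G[k],q))
os_.append(("side",(-65,-60,0),px("a",(200,466)))); os_.append(("side",(0,251,63),px("a",(175,97))))
for o in(ot,os_,ot+os_):
    x,r=fitpx(o,[.455,-.12,.2]); print("press",x[:2],np.degrees(x[2]),"nest",(R(x[2])@[0,.15,0])[:2]+x[:2]); print(r.T)
# knob alone, pane centre alone
print("knob top",unproj("top",ot[0][2],.18),"side",unproj("side",os_[0][2],.18))
print("pane top",unproj("top",(258.4,211.3),.028))
g=cv2.cvtColor(s,cv2.COLOR_BGR2GRAY)
for v in range(190,236): print(v,' '.join(f"{g[v,u]:3d}" for u in range(216,252)))
E
```

```text
TL [249.1657 203.7673]
TR [265.3065 200.6513]
BL [253.3505 222.3175]
BR [268.1616 219.0646]
BL [226.9562 214.6119]
BR [231.3553 226.0969]
press [ 0.4577 -0.1237] 11.06444750596733 nest [0.4289 0.0235]
[[ 1.3541  0.2193 -0.8775 -0.3927 -0.0806]
 [-0.0467  0.8153  0.7547 -0.7552 -0.7056]]
press [ 0.4591 -0.1256] 11.751574015298054 nest [0.4286 0.0212]
[[ 0.155   0.2964  0.3306 -0.3047 -0.5428]
 [-0.5235 -0.7796 -1.1476  4.2354  0.9239]]
press [ 0.4589 -0.1239] 11.641316231719173 nest [0.4287 0.023 ]
[[ 1.3954  0.2684 -0.861  -0.172   0.107   0.0367  0.3179  0.3117 -0.4487
  -0.4876]
 [-0.3794  0.9626  0.7511 -0.6434 -0.7463 -0.8848 -1.1163 -1.5051  3.7838
   0.6258]]
knob top [[ 0.4576 -0.1186  0.18  ]] side [[ 0.4585 -0.1281  0.18  ]]
pane top [[0.43   0.0248 0.028 ]]
190 178 178 176 175 174 174 175 175 175 175 174 175 175 174 172 172 172 172 171 168 166 166 168 168 167 165 165 165 164 165 164 164 163 162 161 162
191 178 177 177 176 176 175 175 174 174 174 174 174 174 174 172 172 172 172 172 172 170 170 170 169 167 166 166 165 165 165 164 163 162 161 163 163
192 177 176 175 175 175 17
[... 5785 characters left out ...]
 159 198 228 236 234 220 203 197 194 189 182 178 176 174 172 165 151 131 118 119 124 129 132 134 136 136 137
232 176 175 174 174 172 164 156 147 142 150 182 221 234 233 224 203 183 175 169 166 163 160 160 161 160 153 137 123 120 123 127 129 130 132 132 131
233 178 176 175 176 174 169 160 150 141 143 169 206 222 226 220 199 172 161 159 159 160 160 160 162 166 165 155 137 126 124 127 129 130 131 130 130
234 178 177 176 176 176 172 163 152 142 141 153 178 200 213 214 197 174 161 160 161 162 163 164 170 183 192 186 165 141 129 127 128 129 130 130 130
235 178 177 175 176 176 173 165 155 145 139 143 162 191 215 221 214 188 168 163 163 163 163 164 179 205 218 217 197 165 141 132 130 129 130 130 128
```

Measurements so far agree well enough to set out. Window is at (0.471, -0.3365) with yaw -17.2°. The nest is at about (0.4293, 0.0238), press yaw about 11.5°, and the ram at about (0.458, -0.121). The guides catch about 7 mm of error. Now a planning helper and the approach.

```bash
cat > plan.py <<'E'
from h import *
import sys
from scipy.spatial.transform import Rotation as Ro
def plan(pos,yaw,n,turn_first=True):
    s=readout.read_state(); p=s["position"]; M=s["tcp_rot"]; pos=np.array(pos)
    y=np.radians(yaw); T=np.array([[np.cos(y),np.sin(y),0],[np.sin(y),-np.cos(y),0],[0,0,-1]])
    rv=Ro.from_matrix(M.T@T).as_rotvec(degrees=True); print("t",round(s["time_s"],2),"pos",p,"F",s["force"],"op",round(s["opening"],3),"yaw",np.degrees(np.arctan2(M[1,0],M[0,0])).round(2),"rv",rv.round(2),"dTool_cm now",(M.T@(pos-p)*100).round(2),"in target axes",(T.T@(pos-p)*100).round(2))
    d=(pos-p)/n; C=M.copy()
    for i in range(n):
        sh=C.T@d*100; print([*(rv/n).round(2),*sh.round(2)]); C=C@Ro.from_rotvec(rv/n,degrees=True).as_matrix()
if __name__=="__main__":
    a=[float(v) for v in sys.argv[1:]]; plan(a[:3],a[3],int(a[4]))
E
python3 plan.py .471 -.3365 .08 -17.2 10
```

```text
t 1.1 pos [ 0.2358 -0.5788  0.2225] F [-0.4359  0.0591  0.1437] op 1.002 yaw 22.16 rv [-0.   -0.   39.36] dTool_cm now [ 30.92 -13.57  14.26] in target axes [ 15.3  -30.1   14.25]
[np.float64(-0.0), np.float64(-0.0), np.float64(3.94), np.float64(3.09), np.float64(-1.36), np.float64(1.43)]
[np.float64(-0.0), np.float64(-0.0), np.float64(3.94), np.float64(2.99), np.float64(-1.57), np.float64(1.43)]
[np.float64(-0.0), np.float64(-0.0), np.float64(3.94), np.float64(2.88), np.float64(-1.77), np.float64(1.43)]
[np.float64(-0.0), np.float64(-0.0), np.float64(3.94), np.float64(2.75), np.float64(-1.96), np.float64(1.43)]
[np.float64(-0.0), np.float64(-0.0), np.float64(3.94), np.float64(2.61), np.float64(-2.14), np.float64(1.43)]
[np.float64(-0.0), np.float64(-0.0), np.float64(3.94), np.float64(2.45), np.float64(-2.32), np.float64(1.43)]
[np.float64(-0.0), np.float64(-0.0), np.float64(3.94), np.float64(2.29), np.float64(-2.48), np.float64(1.43)]
[np.float64(-0.0), np.float64(-0.0), np.float64(3.94), np.float64(2.11), np.float64(-2.63), np.float64(1.43)]
[np.float64(-0.0), np.float64(-0.0), np.float64(3.94), np.float64(1.93), np.float64(-2.77), np.float64(1.43)]
[np.float64(-0.0), np.float64(-0.0), np.float64(3.94), np.float64(1.73), np.float64(-2.9), np.float64(1.43)]
```

Emit:
{"fn": "send_rows", "kwargs": {
  "moves": [
    [[0,0,3.94,3.1,-1.36,0.6,1],[0,0,3.94,3.0,-1.57,0.8,1],[0,0,3.94,2.9,-1.77,1.0,1],[0,0,3.94,2.75,-1.96,1.2,1],[0,0,3.94,2.6,-2.14,1.4,1]]
  ]
}}

```text
time_s: 1.6
position: [0.3546, -0.457, 0.1726]
tcp_rot: [[0.999, 0.04, 0.001], [0.04, -0.999, -0.001], [0.001, 0.001, -1.0]]
force: [0.4, -0.9, 0.4]
opening: 0.995
```

Emit:
{"fn": "send_rows", "kwargs": {
  "moves": [
    [[0,0,3.94,2.45,-2.32,1.5,1],[0,0,3.94,2.3,-2.5,1.8,1],[0,0,3.94,2.1,-2.6,2.0,1],[0,0,3.94,1.9,-2.8,2.0,1],[0,0,3.94,1.7,-2.9,2.0,1]]
  ]
}}

```text
time_s: 2.1
position: [0.4717, -0.3354, 0.079]
tcp_rot: [[0.954, -0.299, 0.001], [-0.299, -0.954, -0.001], [0.001, 0.0, -1.0]]
force: [0.6, -0.1, 0.2]
opening: 1.0
```

```bash
python3 - <<'E'
from plan import *
a=capture("side"); plan([.471,-.3365,.03],-17.2,1)
crop("side",a,(268,300),(60,50),6,"pics/c.png")
E
```

```text
t 2.15 pos [ 0.473  -0.3298  0.0759] F [ 2.002   1.383  -1.3589] op 0.999 yaw -17.37 rv [-0.29  0.2  -0.18] dTool_cm now [0.03 0.72 4.59] in target axes [0.01 0.69 4.59]
[np.float64(-0.29), np.float64(0.2), np.float64(-0.18), np.float64(0.03), np.float64(0.72), np.float64(4.59)]
pics/c.png origin 208 250 scale 6 (600, 720, 3)
```

View pics/c.png

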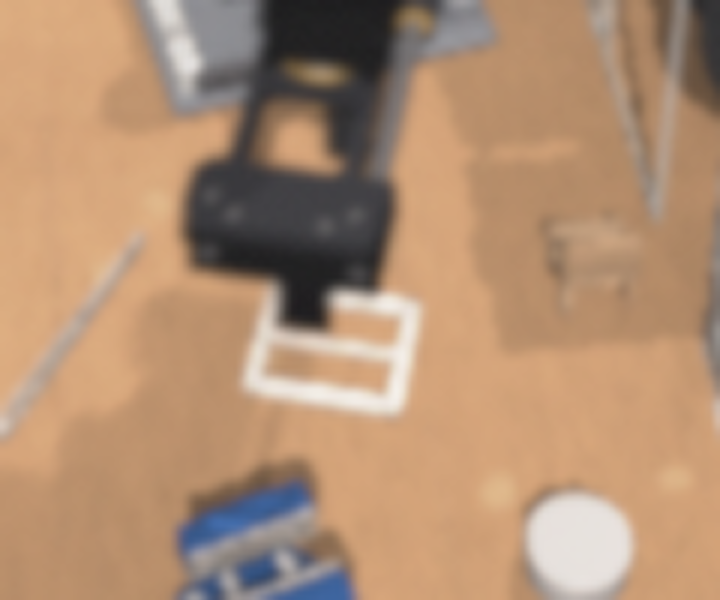

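The close view shows the front finger at (305,325) in the picture, in line with the middle of the frame's near long side, and nothing else in the way. The arm was still settling in that reading. I'll descend partway and correct.

Emit:
{"fn": "send_rows", "kwargs": {
  "moves": [
    [[0,0,0,0,0,1.5,1],[0,0,0,0,0,1.5,1],[0,0,0,0,0,0.5,1],[0,0,0,0,0,0,1],[0,0,0,0,0,0,1]]
  ]
}}

```text
time_s: 2.65
position: [0.4708, -0.3367, 0.045]
tcp_rot: [[0.955, -0.297, 0.001], [-0.297, -0.955, -0.001], [0.001, 0.0, -1.0]]
force: [0.7, 0.2, -0.2]
opening: 1.002
```

```bash
python3 plan.py .471 -.3365 .0025 -17.2 1
```

```text
t 2.65 pos [ 0.4708 -0.3367  0.045 ] F [ 0.7261  0.2133 -0.2033] op 1.002 yaw -17.25 rv [ 0.02 -0.04 -0.05] dTool_cm now [ 0.01 -0.02  4.25] in target axes [ 0.01 -0.02  4.25]
[np.float64(0.02), np.float64(-0.04), np.float64(-0.05), np.float64(0.01), np.float64(-0.02), np.float64(4.25)]
```

Dead on. I'll descend 4.2 cm and close.

Emit:
{"fn": "send_rows", "kwargs": {
  "moves": [
    [[0,0,0,0,0,1.6,1],[0,0,0,0,0,1.6,1],[0,0,0,0,0,0.7,1],[0,0,0,0,0,0.3,1],[0,0,0,0,0,0,1]]
  ]
}}

```text
time_s: 3.15
position: [0.4708, -0.3364, 0.0028]
tcp_rot: [[0.955, -0.297, 0.0], [-0.297, -0.955, -0.0], [0.0, 0.0, -1.0]]
force: [-0.4, 1.0, -0.5]
opening: 0.999
```

Emit:
{"fn": "send_rows", "kwargs": {
  "moves": [
    [[0,0,0,0,0,0,0.5],[0,0,0,0,0,0,0.3],[0,0,0,0,0,0,0.2],[0,0,0,0,0,0,0.1],[0,0,0,0,0,0,0.1]]
  ]
}}

```text
time_s: 3.65
position: [0.4708, -0.3362, 0.0028]
tcp_rot: [[0.955, -0.296, 0.0], [-0.296, -0.955, -0.0], [0.0, 0.0, -1.0]]
force: [0.3, -0.4, 1.4]
opening: 0.68
```

Emit:
{"fn": "send_rows", "kwargs": {
  "moves": [
    [[0,0,0,0,0,-1,0],[0,0,0,0,0,-3,0],[0,0,0,0,0,-5,0],[0,0,0,0,0,-5,0],[0,0,0,0,0,-5,0]]
  ]
}}

```text
time_s: 4.15
position: [0.4703, -0.3357, 0.1949]
tcp_rot: [[0.955, -0.296, -0.0], [-0.296, -0.955, 0.0], [-0.0, -0.0, -1.0]]
force: [0.8, -1.0, -1.6]
opening: 0.681
```

Emit:
{"fn": "send_rows", "kwargs": {
  "moves": [
    [[0,0,0,0,0,-4,0],[0,0,0,0,0,-2,0],[0,0,0,0,0,0,0],[0,0,0,0,0,0,0],[0,0,0,0,0,0,0]]
  ]
}}

```text
time_s: 4.65
position: [0.4696, -0.3351, 0.2508]
tcp_rot: [[0.955, -0.296, -0.003], [-0.296, -0.955, 0.003], [-0.003, -0.002, -1.0]]
force: [-0.0, 0.1, -1.0]
opening: 0.681
```

```bash
python3 plan.py .4293 .0238 .25 11.5 10
```

```text
t 4.65 pos [ 0.4696 -0.3351  0.2508] F [-0.0162  0.1444 -1.0258] op 0.681 yaw -17.24 rv [ -0.16   0.17 -28.74] dTool_cm now [-14.49 -33.08   0.2 ] in target axes [  3.2  -35.98   0.08]
[np.float64(-0.02), np.float64(0.02), np.float64(-2.87), np.float64(-1.45), np.float64(-3.31), np.float64(0.02)]
[np.float64(-0.02), np.float64(0.02), np.float64(-2.87), np.float64(-1.28), np.float64(-3.38), np.float64(0.02)]
[np.float64(-0.02), np.float64(0.02), np.float64(-2.87), np.float64(-1.11), np.float64(-3.44), np.float64(0.02)]
[np.float64(-0.02), np.float64(0.02), np.float64(-2.87), np.float64(-0.94), np.float64(-3.49), np.float64(0.02)]
[np.float64(-0.02), np.float64(0.02), np.float64(-2.87), np.float64(-0.76), np.float64(-3.53), np.float64(0.01)]
[np.float64(-0.02), np.float64(0.02), np.float64(-2.87), np.float64(-0.58), np.float64(-3.56), np.float64(0.01)]
[np.float64(-0.02), np.float64(0.02), np.float64(-2.87), np.float64(-0.4), np.float64(-3.59), np.float64(0.01)]
[np.float64(-0.02), np.float64(0.02), np.float64(-2.87), np.float64(-0.22), np.float64(-3.6), np.float64(0.01)]
[np.float64(-0.02), np.float64(0.02), np.float64(-2.87), np.float64(-0.04), np.float64(-3.61), np.float64(0.01)]
[np.float64(-0.02), np.float64(0.02), np.float64(-2.87), np.float64(0.14), np.float64(-3.61), np.float64(0.01)]
```

Emit:
{"fn": "send_rows", "kwargs": {
  "moves": [
    [[0,0,-2.87,-1.45,-3.3,0,0],[0,0,-2.87,-1.3,-3.4,0,0],[0,0,-2.87,-1.1,-3.45,0,0],[0,0,-2.87,-0.95,-3.5,0,0],[0,0,-2.87,-0.75,-3.5,0,0]]
  ]
}}

```text
time_s: 5.15
position: [0.449, -0.1546, 0.2506]
tcp_rot: [[0.999, -0.049, -0.004], [-0.049, -0.999, 0.003], [-0.004, -0.002, -1.0]]
force: [0.0, -0.5, -0.0]
opening: 0.677
```

Emit:
{"fn": "send_rows", "kwargs": {
  "moves": [
    [[0,0,-2.87,-0.6,-3.55,0,0],[0,0,-2.87,-0.4,-3.6,0,0],[0,0,-2.87,-0.2,-3.6,0,0],[0,0,-2.87,0,-3.6,0,0],[0,0,-2.87,0.1,-3.6,0,0]]
  ]
}}

```text
time_s: 5.65
position: [0.4291, 0.0242, 0.251]
tcp_rot: [[0.98, 0.2, -0.004], [0.2, -0.98, 0.001], [-0.004, -0.002, -1.0]]
force: [0.2, 0.3, -0.9]
opening: 0.678
```

Emit:
{"fn": "send_rows", "kwargs": {
  "moves": [
    [[0,0,0,0,0,2,0],[0,0,0,0,0,4,0],[0,0,0,0,0,4,0],[0,0,0,0,0,2,0],[0,0,0,0,0,0,0]]
  ]
}}

```text
time_s: 6.15
position: [0.427, 0.0233, 0.129]
tcp_rot: [[0.98, 0.199, -0.01], [0.199, -0.98, 0.002], [-0.01, -0.004, -1.0]]
force: [-0.0, -0.8, 0.4]
opening: 0.678
```

```bash
python3 - <<'E'
from plan import *
a=capture("side"); t=capture("top"); plan([.4293,.0238,.045],11.5,1)
A=crop("side",a,(248,215),(45,50),6,"pics/d1.png"); B=crop("top",t,(262,206),(40,50),4,"pics/d2.png")
B=cv2.copyMakeBorder(B,0,A.shape[0]-B.shape[0],0,0,0); c=np.hstack([A,B])[:, :800]; cv2.imwrite("pics/d.png",c); print(c.shape)
E
```

```text
t 6.25 pos [0.4298 0.0227 0.1318] F [ 0.5441  0.5342 -0.5512] op 0.68 yaw 11.46 rv [-0.07  0.16 -0.04] dTool_cm now [-0.01 -0.1   8.68] in target axes [-0.03 -0.11  8.68]
[np.float64(-0.07), np.float64(0.16), np.float64(-0.04), np.float64(-0.01), np.float64(-0.1), np.float64(8.68)]
pics/d1.png origin 203 165 scale 6 (600, 540, 3)
pics/d2.png origin 222 156 scale 4 (400, 320, 3)
(600, 800, 3)
```

View pics/d.png

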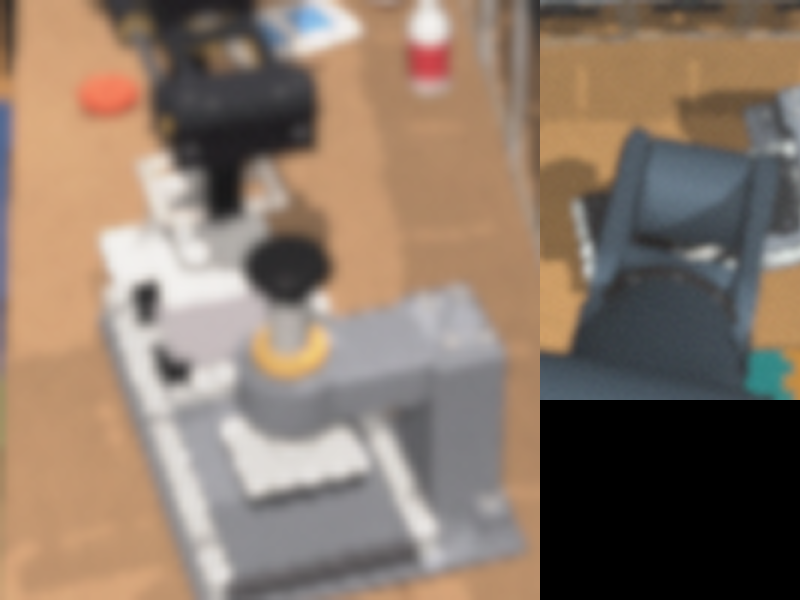

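In the side view the frame is held level at (215,200), over and behind the nest at (200,330), as expected for z=0.13. The arm hides the nest from the top camera. I'll descend to just above the guides.

Emit:
{"fn": "send_rows", "kwargs": {
  "moves": [
    [[0,0,0,0,0,3,0],[0,0,0,0,0,3,0],[0,0,0,0,0,1.5,0],[0,0,0,0,0,0.7,0],[0,0,0,0,0,0,0]]
  ]
}}

```text
time_s: 6.75
position: [0.431, 0.0225, 0.0507]
tcp_rot: [[0.98, 0.199, 0.0], [0.199, -0.98, -0.0], [0.0, 0.0, -1.0]]
force: [-0.7, -0.5, 0.5]
opening: 0.675
```

```bash
python3 - <<'E'
from plan import *
a=capture("side"); plan([.4293,.0238,.031],11.5,1)
crop("side",a,(240,215),(32,25),12,"pics/e.png")
E
```

```text
t 6.8 pos [0.4312 0.0224 0.0512] F [-0.4043  0.3482  0.2705] op 0.685 yaw 11.46 rv [ 0.03 -0.07 -0.04] dTool_cm now [-0.16 -0.17  2.02] in target axes [-0.16 -0.17  2.02]
[np.float64(0.03), np.float64(-0.07), np.float64(-0.04), np.float64(-0.16), np.float64(-0.17), np.float64(2.02)]
pics/e.png origin 208 190 scale 12 (600, 768, 3)
```

View pics/e.png

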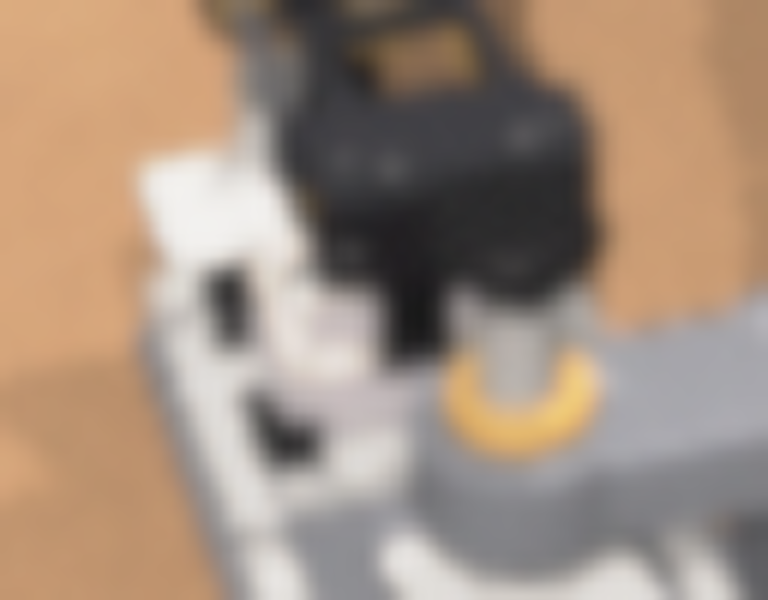

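The view shows the frame above the nest with its near-left corner at about (290,370), inside the black guides at (230,310) and (280,430). I'll apply the small correction and lower gently.

Emit:
{"fn": "send_rows", "kwargs": {
  "moves": [
    [[0,0,0,-0.15,-0.15,0,0],[0,0,0,0,0,0.5,0],[0,0,0,0,0,0.4,0],[0,0,0,0,0,0,0],[0,0,0,0,0,0,0]]
  ]
}}

```text
time_s: 7.3
position: [0.4287, 0.0238, 0.0415]
tcp_rot: [[0.98, 0.199, -0.0], [0.199, -0.98, 0.0], [-0.0, -0.0, -1.0]]
force: [-0.3, 0.2, -0.4]
opening: 0.679
```

Emit:
{"fn": "send_rows", "kwargs": {
  "moves": [
    [[0,0,0,0,0,0.3,0],[0,0,0,0,0,0.3,0],[0,0,0,0,0,0.2,0],[0,0,0,0,0,0,0],[0,0,0,0,0,0,0]]
  ]
}}

```text
time_s: 7.8
position: [0.4286, 0.0238, 0.0334]
tcp_rot: [[0.98, 0.199, -0.0], [0.199, -0.98, 0.0], [-0.0, -0.0, -1.0]]
force: [0.2, 0.6, -0.5]
opening: 0.681
```

Emit:
{"fn": "send_rows", "kwargs": {
  "moves": [
    [[0,0,0,0,0,0.15,0],[0,0,0,0,0,0.1,0],[0,0,0,0,0,0,0],[0,0,0,0,0,0,0],[0,0,0,0,0,0,0]]
  ]
}}

```text
time_s: 8.3
position: [0.4288, 0.0238, 0.0311]
tcp_rot: [[0.98, 0.199, 0.0], [0.199, -0.98, -0.0], [0.0, 0.0, -1.0]]
force: [0.2, -0.9, -0.7]
opening: 0.678
```

Emit:
{"fn": "send_rows", "kwargs": {
  "moves": [
    [[0,0,0,0,0,0,0.5],[0,0,0,0,0,0,0.6],[0,0,0,0,0,0,0.7],[0,0,0,0,0,0,0.7],[0,0,0,0,0,0,0.7]]
  ]
}}

```text
time_s: 8.8
position: [0.4287, 0.0238, 0.0311]
tcp_rot: [[0.98, 0.199, 0.0], [0.199, -0.98, -0.0], [0.0, 0.0, -1.0]]
force: [-0.1, -0.2, 0.4]
opening: 0.844
```

Emit:
{"fn": "send_rows", "kwargs": {
  "moves": [
    [[0,0,0,0,0,-1,0.7],[0,0,0,0,0,-2,0.7],[0,0,0,0,0,-3,0.7],[0,0,0,0,0,-4,0.7],[0,0,0,0,0,-3,0.7]]
  ]
}}

```text
time_s: 9.3
position: [0.4287, 0.0238, 0.1635]
tcp_rot: [[0.98, 0.199, 0.002], [0.199, -0.98, -0.0], [0.001, 0.001, -1.0]]
force: [1.1, 0.5, -0.2]
opening: 0.848
```

```bash
python3 plan.py .399 .171 .16 101.5 11|sed 's/np.float64//g'
```

```text
t 9.3 pos [0.4287 0.0238 0.1635] F [ 1.0915  0.5354 -0.161 ] op 0.848 yaw 11.46 rv [  0.09  -0.04 -90.04] dTool_cm now [  0.01 -15.01   0.34] in target axes [15.01  0.02  0.35]
[(0.01), (-0.0), (-8.19), (0.0), (-1.36), (0.03)]
[(0.01), (-0.0), (-8.19), (0.2), (-1.35), (0.03)]
[(0.01), (-0.0), (-8.19), (0.39), (-1.31), (0.03)]
[(0.01), (-0.0), (-8.19), (0.57), (-1.24), (0.03)]
[(0.01), (-0.0), (-8.19), (0.74), (-1.15), (0.03)]
[(0.01), (-0.0), (-8.19), (0.89), (-1.03), (0.03)]
[(0.01), (-0.0), (-8.19), (1.03), (-0.89), (0.03)]
[(0.01), (-0.0), (-8.19), (1.15), (-0.74), (0.03)]
[(0.01), (-0.0), (-8.19), (1.24), (-0.57), (0.03)]
[(0.01), (-0.0), (-8.19), (1.31), (-0.38), (0.03)]
[(0.01), (-0.0), (-8.19), (1.35), (-0.19), (0.03)]
```

Emit:
{"fn": "send_rows", "kwargs": {
  "moves": [
    [[0,0,-8.2,0,-1.4,0,0.7],[0,0,-8.2,0.2,-1.35,0,0.4],[0,0,-8.2,0.4,-1.3,0,0],[0,0,-8.2,0.6,-1.25,0,-0.5],[0,0,-8.2,0.75,-1.15,0,-1]]
  ]
}}

```text
time_s: 9.8
position: [0.4152, 0.0919, 0.1618]
tcp_rot: [[0.605, 0.796, 0.001], [0.796, -0.605, -0.0], [0.0, 0.0, -1.0]]
force: [-0.2, 0.1, -0.8]
opening: 0.573
```

Emit:
{"fn": "send_rows", "kwargs": {
  "moves": [
    [[0,0,-8.2,0.9,-1.0,0,-1],[0,0,-8.2,1.0,-0.9,0,-1],[0,0,-8.2,1.15,-0.75,0,-1],[0,0,-8.2,1.25,-0.55,0,-1],[0,0,-8.2,1.3,-0.4,0,-1]]
  ]
}}

```text
time_s: 10.3
position: [0.4014, 0.1584, 0.1617]
tcp_rot: [[-0.066, 0.998, 0.0], [0.998, 0.066, 0.0], [0.0, 0.0, -1.0]]
force: [-0.2, 0.8, -0.2]
opening: 0.117
```

Emit:
{"fn": "send_rows", "kwargs": {
  "moves": [
    [[0,0,-8.0,1.35,-0.2,0,-1],[0,0,0,0.5,0,0,-1],[0,0,0,0,0,0,-1],[0,0,0,0,0,0,-1],[0,0,0,0,0,0,-1]]
  ]
}}

```text
time_s: 10.8
position: [0.3982, 0.1757, 0.1612]
tcp_rot: [[-0.197, 0.98, 0.0], [0.98, 0.197, -0.0], [-0.0, 0.0, -1.0]]
force: [0.2, 0.3, -0.2]
opening: 0.004
```

```bash
python3 - <<'E'
from plan import *
a=capture("side"); t=capture("top"); plan([.399,.171,.046],101.5,1)
A=crop("side",a,(235,210),(32,32),9,"pics/f1.png"); B=crop("top",t,(258,206),(28,28),4,"pics/f2.png")
B=cv2.copyMakeBorder(B,0,A.shape[0]-B.shape[0],0,0,0); c=np.hstack([A,B])[:, :800]; cv2.imwrite("pics/f.png",c); print(c.shape)
E
```

```text
t 10.9 pos [0.3982 0.1757 0.1611] F [ 0.0163  0.1285 -0.6125] op 0.005 yaw 101.37 rv [-0.    0.   -0.13] dTool_cm now [-0.47 -0.01 11.51] in target axes [-0.47 -0.02 11.51]
[np.float64(-0.0), np.float64(0.0), np.float64(-0.13), np.float64(-0.47), np.float64(-0.01), np.float64(11.51)]
pics/f1.png origin 203 178 scale 9 (576, 576, 3)
pics/f2.png origin 230 178 scale 4 (224, 224, 3)
(576, 800, 3)
```

View pics/f.png

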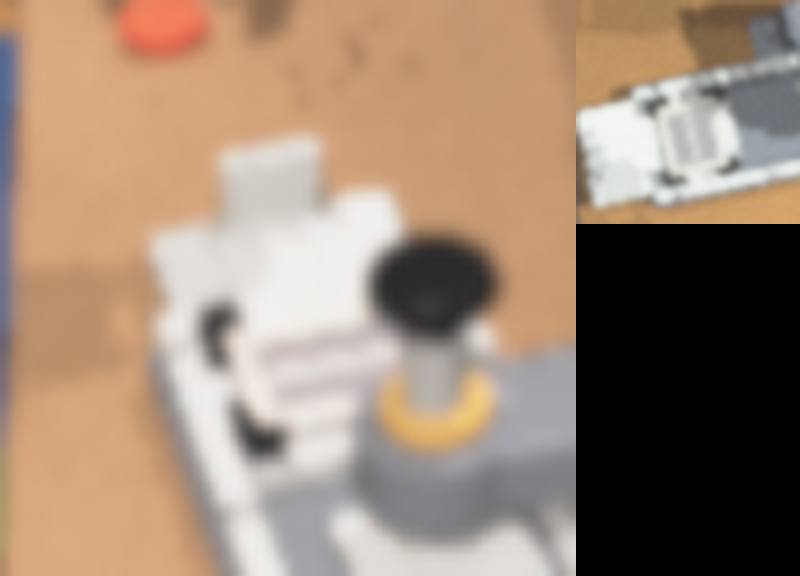

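Both views show the frame seated flat inside all four guides (side view around (330,370), top inset around (695,135)), with the tray still drawn out. Now I'll go down behind the tab.

Emit:
{"fn": "send_rows", "kwargs": {
  "moves": [
    [[0,0,0,0,0,3,-1],[0,0,0,0,0,4,-1],[0,0,0,0,0,3,-1],[0,0,0,0,0,1.5,-1],[0,0,0,0,0,0.4,-1]]
  ]
}}

```text
time_s: 11.4
position: [0.3972, 0.1756, 0.0404]
tcp_rot: [[-0.198, 0.98, -0.004], [0.98, 0.198, -0.001], [0.0, -0.004, -1.0]]
force: [-0.2, -0.1, -0.0]
opening: 0.008
```

Emit:
{"fn": "send_rows", "kwargs": {
  "moves": [
    [[0,0,0,-1,0,0,-1],[0,0,0,-1,0,0,-1],[0,0,0,-0.5,0,0,-1],[0,0,0,-0.5,0,0,-1],[0,0,0,-0.5,0,0,-1]]
  ]
}}

```text
time_s: 11.9
position: [0.4055, 0.1412, 0.0427]
tcp_rot: [[-0.198, 0.98, 0.001], [0.98, 0.198, 0.0], [-0.0, 0.001, -1.0]]
force: [-0.7, -0.1, 1.1]
opening: 0.006
```

Emit:
{"fn": "send_rows", "kwargs": {
  "moves": [
    [[0,0,0,-0.5,0,0,-1],[0,0,0,-0.5,0,0,-1],[0,0,0,-0.8,0,0,-1],[0,0,0,-1,0,0,-1],[0,0,0,-1,0,0,-1]]
  ]
}}

```text
time_s: 12.4
position: [0.4127, 0.1039, 0.042]
tcp_rot: [[-0.199, 0.98, 0.0], [0.98, 0.199, 0.0], [0.0, 0.0, -1.0]]
force: [0.1, 2.2, 1.4]
opening: 0.005
```

```bash
python3 plan.py .405 .1414 .042 101.5 1
```

```text
t 12.4 pos [0.4127 0.1039 0.042 ] F [0.0796 2.2336 1.3961] op 0.005 yaw 101.47 rv [ 0.   -0.   -0.03] dTool_cm now [ 3.83 -0.01  0.  ] in target axes [ 3.83 -0.01  0.  ]
[np.float64(0.0), np.float64(-0.0), np.float64(-0.03), np.float64(3.83), np.float64(-0.01), np.float64(0.0)]
```

The push is under way, with 2.2 N of friction. About 11 cm to go.

Emit:
{"fn": "send_rows", "kwargs": {
  "moves": [
    [[0,0,0,-1.2,0,0,-1],[0,0,0,-1.2,0,0,-1],[0,0,0,-1.2,0,0,-1],[0,0,0,-1.2,0,0,-1],[0,0,0,-1.2,0,0,-1]]
  ]
}}

```text
time_s: 12.9
position: [0.4246, 0.0446, 0.042]
tcp_rot: [[-0.198, 0.98, -0.0], [0.98, 0.198, 0.0], [0.0, -0.0, -1.0]]
force: [0.7, 2.2, 1.6]
opening: 0.005
```

Emit:
{"fn": "send_rows", "kwargs": {
  "moves": [
    [[0,0,0,-1.2,0,0,-1],[0,0,0,-1,0,0,-1],[0,0,0,-0.7,0,0,-1],[0,0,0,-0.5,0,0,-1],[0,0,0,-0.3,0,0,-1]]
  ]
}}

```text
time_s: 13.4
position: [0.4318, 0.0091, 0.042]
tcp_rot: [[-0.198, 0.98, -0.0], [0.98, 0.198, 0.0], [0.0, -0.0, -1.0]]
force: [0.7, 1.3, 0.5]
opening: 0.004
```

Emit:
{"fn": "send_rows", "kwargs": {
  "moves": [
    [[0,0,0,-0.25,0,0,-1],[0,0,0,-0.25,0,0,-1],[0,0,0,-0.2,0,0,-1],[0,0,0,0,0,0,-1],[0,0,0,0,0,0,-1]]
  ]
}}

```text
time_s: 13.9
position: [0.4333, 0.0026, 0.0421]
tcp_rot: [[-0.199, 0.98, 0.0], [0.98, 0.199, -0.0], [-0.0, 0.0, -1.0]]
force: [-0.7, 0.6, -0.1]
opening: 0.009
```

Emit:
{"fn": "send_rows", "kwargs": {
  "moves": [
    [[0,0,0,-0.25,0,0,-1],[0,0,0,-0.25,0,0,-1],[0,0,0,-0.1,0,0,-1],[0,0,0,0,0,0,-1],[0,0,0,0,0,0,-1]]
  ]
}}

```text
time_s: 14.4
position: [0.4336, 0.0001, 0.0421]
tcp_rot: [[-0.196, 0.981, -0.001], [0.981, 0.196, 0.004], [0.004, -0.0, -1.0]]
force: [3.7, 20.6, 2.6]
opening: 0.004
```

Emit:
{"fn": "send_rows", "kwargs": {
  "moves": [
    [[0,0,0,-0.1,0,0,-1],[0,0,0,-0.1,0,0,-1],[0,0,0,-0.1,0,0,-1],[0,0,0,0,0,0,-1],[0,0,0,0,0,0,-1]]
  ]
}}

```text
time_s: 14.9
position: [0.4335, -0.0002, 0.0422]
tcp_rot: [[-0.194, 0.981, -0.002], [0.981, 0.194, 0.008], [0.008, -0.001, -1.0]]
force: [6.8, 36.8, 4.3]
opening: 0.005
```

Force rose from 0.6 to 37 N with almost no motion, so the stop is reached. I'll back off, lift, and check the tray.

Emit:
{"fn": "send_rows", "kwargs": {
  "moves": [
    [[0,0,0,0.5,0,0,-1],[0,0,0,0.7,0,0,-1],[0,0,0,0.8,0,-2,-1],[0,0,0,0.5,0,-4,-1],[0,0,0,0,0,-5,-1]]
  ]
}}

```text
time_s: 15.4
position: [0.4282, 0.0187, 0.1519]
tcp_rot: [[-0.199, 0.98, -0.005], [0.98, 0.199, 0.001], [0.002, -0.005, -1.0]]
force: [0.6, -0.3, 0.2]
opening: 0.007
```

Emit:
{"fn": "send_rows", "kwargs": {
  "moves": [
    [[0,0,0,0,0,-4,-1],[0,0,0,0,0,-2,-1],[0,0,0,0,0,0,-1],[0,0,0,0,0,0,-1],[0,0,0,0,0,0,-1]]
  ]
}}

```text
time_s: 15.9
position: [0.4289, 0.0183, 0.2108]
tcp_rot: [[-0.198, 0.98, -0.003], [0.98, 0.198, 0.001], [0.001, -0.003, -1.0]]
force: [0.4, -0.0, 0.4]
opening: 0.003
```

```bash
python3 - <<'E'
from plan import *
a=capture("side"); t=capture("top"); plan([.458,-.121,.21],101.5,5)
for y,l in((121,"top"),):
    for d in spot_in("top","knob_top")[:2]+spot_in("side","knob_top")[:2]+spot_in("side","tray_tab")[:2]: print(d["location"],round(d["p"],2))
A=crop("side",a,(252,225),(36,45),7,"pics/g1.png"); B=crop("top",t,(272,206),(37,37),4,"pics/g2.png")
B=cv2.copyMakeBorder(B,0,A.shape[0]-B.shape[0],0,0,0); c=np.hstack([A,B])[:, :800]; cv2.imwrite("pics/g.png",c); print(c.shape)
E
```

```text
t 16.0 pos [0.429  0.0184 0.2106] F [-0.4473 -0.4058 -0.0446] op 0.001 yaw 101.45 rv [-0.19 -0.08 -0.05] dTool_cm now [-14.24   0.08   0.04] in target axes [-14.24   0.06   0.06]
[np.float64(-0.04), np.float64(-0.02), np.float64(-0.01), np.float64(-2.85), np.float64(0.02), np.float64(0.01)]
[np.float64(-0.04), np.float64(-0.02), np.float64(-0.01), np.float64(-2.85), np.float64(0.01), np.float64(0.01)]
[np.float64(-0.04), np.float64(-0.02), np.float64(-0.01), np.float64(-2.85), np.float64(0.01), np.float64(0.01)]
[np.float64(-0.04), np.float64(-0.02), np.float64(-0.01), np.float64(-2.85), np.float64(0.01), np.float64(0.01)]
[np.float64(-0.04), np.float64(-0.02), np.float64(-0.01), np.float64(-2.85), np.float64(0.01), np.float64(0.01)]
[0.4528, -0.1169, 0.181] 0.63
[0.4569, -0.1273, 0.0595] 0.68
[0.4336, -0.121, 0.0208] 0.96
pics/g1.png origin 216 180 scale 7 (630, 504, 3)
pics/g2.png origin 235 169 scale 4 (296, 296, 3)
(630, 800, 3)
```

View pics/g.png

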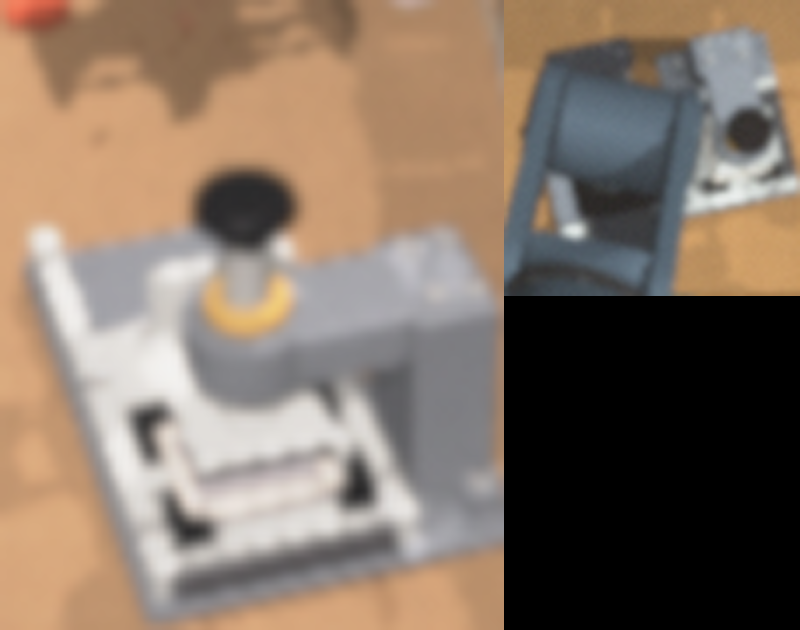

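The side view shows the tray under the head, with the frame flat between the guides (BL (150,425), BR (190,525), far right (355,480)). I'll check the travel against 150 mm using the guide positions.

```bash
python3 - <<'E'
from fit2 import *
a=capture("side")
g1=np.array([dark(a,237,241,4,130),dark(a,243,255,4,130)]); g0=np.array([[226.956,214.612],[231.355,226.097]])
print(g1); d=unproj("side",g1,.036)-unproj("side",g0,.036); print(d, np.linalg.norm(d,axis=1), np.degrees(np.arctan2(d[:,0],-d[:,1])))
print(g1, proj("side",(R(np.radians(11.5))@np.array([[-36,32,36],[-36,-32,36]]).T/1000).T+[.458,-.121,0]))
E
```

```text
[[236.6221 240.3684]
 [242.2521 254.8512]]
[[ 0.0268 -0.137   0.    ]
 [ 0.0276 -0.14    0.    ]] [0.1396 0.1427] [11.0678 11.1733]
[[236.6221 240.3684]
 [242.2521 254.8512]] [[237.855  240.4173]
 [243.1413 253.9017]]
```

Emit:
{"fn": "send_rows", "kwargs": {
  "moves": [
    [[0,0,0,-2,0,0,-1],[0,0,0,-4,0,0,-1],[0,0,0,-4,0,0,-1],[0,0,0,-3,0,0,-1],[0,0,0,-1.2,0,0,-1]]
  ]
}}

```text
time_s: 16.7
position: [0.4593, -0.1236, 0.2119]
tcp_rot: [[-0.196, 0.981, 0.001], [0.981, 0.196, -0.001], [-0.001, 0.001, -1.0]]
force: [0.3, 0.4, -0.3]
opening: 0.009
```

The guide-based travel reads 140–143 mm. However, the guides' projected home position matches the picture within about 1 px, which is 3–4 mm, and the 37 N hard stop at TCP press-y of about 123 mm agrees. The tray is home. Next I'll centre on the knob and descend.

Emit:
{"fn": "send_rows", "kwargs": {
  "moves": [
    [[0,0,0,0.3,-0.1,1,-1],[0,0,0,0,0,1,-1],[0,0,0,0,0,0.4,-1],[0,0,0,0,0,0,-1],[0,0,0,0,0,0,-1]]
  ]
}}

```text
time_s: 17.2
position: [0.4565, -0.1171, 0.1879]
tcp_rot: [[-0.2, 0.98, -0.001], [0.98, 0.2, 0.0], [0.001, -0.0, -1.0]]
force: [-0.1, -0.1, 0.2]
opening: 0.003
```

Emit:
{"fn": "send_rows", "kwargs": {
  "moves": [
    [[0,0,0,0,0,0.3,-1],[0,0,0,0,0,0.3,-1],[0,0,0,0,0,0.2,-1],[0,0,0,0,0,0,-1],[0,0,0,0,0,0,-1]]
  ]
}}

```text
time_s: 17.7
position: [0.457, -0.118, 0.1803]
tcp_rot: [[-0.198, 0.98, 0.001], [0.98, 0.198, 0.0], [0.0, 0.001, -1.0]]
force: [-0.1, 1.9, 4.2]
opening: 0.003
```

Contact is at z≈0.180 with 4.2 N, matching the ram spring. I'll continue to just above plate contact.

Emit:
{"fn": "send_rows", "kwargs": {
  "moves": [
    [[0,0,0,0,0,0.4,-1],[0,0,0,0,0,0.4,-1],[0,0,0,0,0,0.3,-1],[0,0,0,0,0,0.1,-1],[0,0,0,0,0,0,-1]]
  ]
}}

```text
time_s: 18.2
position: [0.4569, -0.1181, 0.1679]
tcp_rot: [[-0.199, 0.98, 0.0], [0.98, 0.199, 0.0], [0.0, 0.0, -1.0]]
force: [0.9, 2.2, 5.0]
opening: 0.006
```

Emit:
{"fn": "send_rows", "kwargs": {
  "moves": [
    [[0,0,0,0,0,0.15,-1],[0,0,0,0,0,0.15,-1],[0,0,0,0,0,0.1,-1],[0,0,0,0,0,0,-1],[0,0,0,0,0,0,-1]]
  ]
}}

```text
time_s: 18.7
position: [0.457, -0.1181, 0.1647]
tcp_rot: [[-0.199, 0.98, 0.001], [0.98, 0.199, -0.0], [-0.0, 0.001, -1.0]]
force: [-0.5, 3.8, 9.8]
opening: 0.007
```

Emit:
{"fn": "send_rows", "kwargs": {
  "moves": [
    [[0,0,0,0,0,0.15,-1],[0,0,0,0,0,0.15,-1],[0,0,0,0,0,0.15,-1],[0,0,0,0,0,0,-1],[0,0,0,0,0,0,-1]]
  ]
}}

```text
time_s: 19.2
position: [0.4571, -0.1181, 0.1608]
tcp_rot: [[-0.199, 0.98, 0.001], [0.98, 0.199, -0.0], [-0.001, 0.001, -1.0]]
force: [-1.1, 3.0, 14.1]
opening: 0.004
```

```bash
python3 - <<'E'
from plan import *
a=capture("side"); plan([.457,-.118,.160],101.5,1)
cv2.imwrite("pics/side_h.png",a)
crop("side",a,(252,225),(36,40),8,"pics/i.png")
E
```

```text
t 19.25 pos [ 0.457  -0.1181  0.1608] F [-1.0497  3.0908 15.0618] op 0.004 yaw 101.47 rv [ 0.06  0.03 -0.03] dTool_cm now [ 0.01 -0.    0.08] in target axes [ 0.01 -0.    0.08]
[np.float64(0.06), np.float64(0.03), np.float64(-0.03), np.float64(0.01), np.float64(-0.0), np.float64(0.08)]
pics/i.png origin 216 185 scale 8 (640, 576, 3)
```

View pics/i.png

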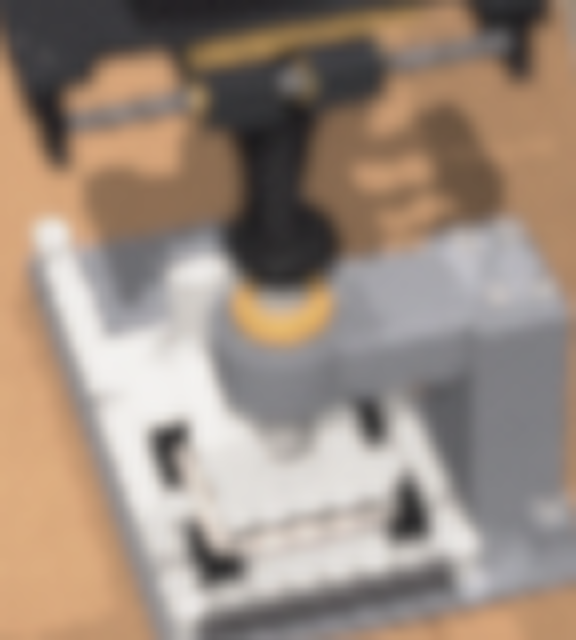

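The picture shows the plate down on the frame, centred between the four guides, with the tray home and closed fingers on the knob. The spring is closed about 5.2 mm at 14–15 N. A last 0.8 mm remains.

Emit:
{"fn": "send_rows", "kwargs": {
  "moves": [
    [[0,0,0,0,0,0.05,-1],[0,0,0,0,0,0.05,-1],[0,0,0,0,0,0,-1],[0,0,0,0,0,0,-1],[0,0,0,0,0,0,-1]]
  ]
}}

```text
time_s: 19.75
position: [0.457, -0.1181, 0.16]
tcp_rot: [[-0.199, 0.98, 0.001], [0.98, 0.199, -0.0], [-0.001, 0.001, -1.0]]
force: [-1.8, 4.1, 16.6]
opening: 0.01
```

Emit:
{"fn": "send_rows", "kwargs": {
  "moves": [
    [[0,0,0,0,0,0,-1],[0,0,0,0,0,0,-1],[0,0,0,0,0,0,-1],[0,0,0,0,0,0,-1],[0,0,0,0,0,0,-1]]
  ]
}}

```text
time_s: 20.25
position: [0.4571, -0.1181, 0.16]
tcp_rot: [[-0.199, 0.98, 0.001], [0.98, 0.199, -0.0], [-0.001, 0.001, -1.0]]
force: [-2.2, 3.6, 17.6]
opening: 0.006
```

The knob is at z=0.160 and steady at about 17 N, which is 6 mm of closing. I'm handing in.

```bash
python3 -c "
from rig import *
print(bot.hand_in())"
```

```text
the job is handed in; nothing more can be done
None
```

The window frame is in the nest on top of its pane, the tray is pushed home, and the arm is still holding the palm knob down. I handed the job in at about 20 s.

- **Frame:** I gripped it across the 60 mm and lowered it into the nest without any contact force. The pictures showed it lying flat inside all four corner guides.
- **Tray:** I pushed the tab until it hit a hard stop, where the force rose to 37 N with almost no further movement. In the last picture the pressure plate was down on the frame, centred between the guides.
- **Press:** The last reading had the knob at z = 0.160 m and steady at about 17 N. That matches the spring being closed about 6 mm of its 12, well short of its end stop.

**Disagreements and limits:**
- **Tray travel:** The guides' movement in the side pictures came out at 140–143 mm instead of 150 mm. I put this down to blur and scale error in the images. The hard stop, the guides' expected home position (within about 1 px) and the centred plate all pointed to fully home.
- **Spring rings:** I couldn't make out the rings on the stem, so the 6 mm rests on knob height and force only.
- **Other things on the board:** Nothing I saw in the pictures was disturbed, but I did not check each item after the push.

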